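# Put the optics parts away into their trays

### The arm

A 6-joint arm with a two-finger parallel gripper is mounted at the origin on the work surface. World frame = base frame: x ahead of the robot, y to its left, z up, the work surface at z = 0. Lengths are in mm, angles in rad, forces in N, time in s.
With the tool pointing down it reaches from about 300 to 950 mm from the base axis. Payload 3.1 kg.
Tool frame: the origin (TCP) lies midway between the tips of the shut fingers; the grasp point (between the pads) lies env.tcp_to_grasp behind it (env.tcp_to_grasp is the distance from the TCP to the grasp point, in mm); z points along the fingers, y is the direction in which the jaws open and shut (so a half turn about z gives the same grasp; the last joint's range is limited). The gripper opens to 85 mm and grips with 20 to 120 N. Pads are 22 mm wide; open, the fingers measure 114 mm over their backs; the gripper's body (76 mm by 85 mm) begins 54 mm behind the grasp point. The pads swing forward as they close: fully open they stand 13 mm farther back than shut.
Start: joints at [-0.07, 0.308, 1.634, -0, 1.2, -0.07], TCP at [625.006, -0.028, 231.272] pointing down, gripper open.
Joint ranges: [-3.06, 3.06], [-0.79, 1.96], [0.05, 2.63], [-1.19, 4.34], [0.05, 2.64], [-2.94, 2.94]. Speed limits (rad/s): [2.79, 2.79, 3.14, 3.14, 3.14, 3.14].

### API

Orientations are given as a unit quaternion [w, x, y, z].
In Python, from rig import telemetry, viewer, ticket, boxes_of, regions_of, env gives the robot as it stands. The module is installed in compiled form; this text tells all that it offers.
- The arm moves only by the tool play_rows, never from a script. Its argument "series" is a list that holds one entry, the list of rows, each a list of 7 numbers: the turn, a rotation vector about the tool's x, y, z in degrees, then the shift along the tool's x, y, z in m, then the closure in counts, from 0 (fully open) to 255 (shut). A call has 1 to 20 rows; each row is the pose to reach, as a shift and turn from the pose measured when the call began, along the tool's axes at that moment; what a row does not reach only later rows make up. A row lasts 1/8 s, in which the tool goes at most 62.5 mm and 10.7 degrees, less where a joint would pass 70% of its speed; a pose out of reach is approached as far as the arm can. A call with a gripper value outside its range is refused whole. The fingers move at their own pace and stop on an object; "newtons" is the grip in N (left out, the last holds). Time passes only in rows, so rows that repeat a pose let the fingers close. It gives the time, the measured TCP pose, the force and the opening at its end, in the units of the state.
- telemetry.get_state(): the state, without advancing time (a new reading comes with each control period).
- viewer.capture(name): name is "scene" or "side" or "wrist"; returns a dict with "image" (384x512x3 uint8, red, green, blue), "range_z" (384x512 float32, mm along the optical axis (not along the pixel's ray), 0 where there is no reading), "K" (3x3 intrinsics, pixels), "R" (3x3) and "t" (3): a world point X has camera coordinates R X + t. Camera axes: x right, y down, z forward; pixel columns grow to the right and rows downward; lengths in mm; the calibration is good to about 2 mm. A picture is of the moment at which its call begins.
- ticket.sign_off(): hands the job in, once; it reports no verdict.
Trained networks look in the newest picture that a camera, given by its name, has taken for a name from the list of things; names that differ only in an ending like _2 or _b are one class to them, and where a whole thing is asked for, a point or a joint stands for the part that bears it (a point fixed in the world has none). Each returns a list of dicts, best first, with "score" (0 to 1); they miss things now and then, are a little off and sometimes report something else, mostly with a low value. They report only what shows in the picture. A call takes as long as a camera call. They do not tell look-alikes from the thing itself.
- boxes_of(camera, thing): "extent" ([left, top, right, bottom] as shares, 0 to 1, of the picture: columns of its width, rows of its height, round what is visible of it).
- regions_of(camera, thing): "pixels" (384x512 bool, what is visible of it) and "extent" ([left, top, right, bottom] as shares, 0 to 1, of the picture: columns of its width, rows of its height, round what is visible of it).
The state is a dict: "time_s": time; "qpos": joint angles; "joint_velocities": joint speeds; "tau": joint torques, N m; "tool_pos": TCP position; "tcp_rot": TCP orientation; "force": force on the tool from outside, world axes, zero at the start; "moment": the same for the moment, N m; "grip_width": opening from 0.0 (shut) to 1.0 (fully open).
Only numpy, scipy, OpenCV 4.12 (cv2) and the standard library are available. Lean on these libraries where they do the work, as an engineer would, in place of code of your own. Each camera call takes 0.05 s, during which the arm holds its last target.

### The job

Put the loose optics parts on the alignment bench away: both steel pedestal posts into the long tray, both black lens tubes into the square tray, and the aluminium angle bracket into the round dish. Set each one down gently, without dropping it, so that it stands upright with its whole foot flat on the tray's floor, and let go of it. Leave the computer mouse and the cream drive box where they are.

Things in the scene. Friction and masses are not known exactly. Their poses are not given: they have to be found in the camera images.
- post_a_center (a point): One of two identical bright steel pedestal posts, standing upright: a round foot 34 mm in diameter and 8 mm high, on it a round shaft 14 mm in diameter, 70 mm high in all. The point is at its centre on its axis, 35 mm above its underside; z is up along the shaft. Loose, about 0.12 kg. Belongs in the long tray.
- post_b_center (a point): The other of two identical bright steel pedestal posts, standing upright: a round foot 34 mm in diameter and 8 mm high, on it a round shaft 14 mm in diameter, 70 mm high in all. The point is at its centre on its axis, 35 mm above its underside; z is up along the shaft. Loose, about 0.12 kg. Belongs in the long tray.
- tube_a_center (a point): One of two identical black lens tubes, standing upright: a plain closed cylinder 36 mm in diameter and 50 mm high with a glass lens in its top. The point is at its centre, 25 mm above its underside; z is up along its axis. Loose, about 0.08 kg. Belongs in the square tray.
- tube_b_center (a point): The other of two identical black lens tubes, standing upright: a plain closed cylinder 36 mm in diameter and 50 mm high with a glass lens in its top. The point is at its centre, 25 mm above its underside; z is up along its axis. Loose, about 0.08 kg. Belongs in the square tray.
- bracket_center (a point): An aluminium angle bracket (L shape) standing on its foot: the foot is a plate 44 mm (its x) by 48 mm (its y) and 8 mm thick; an upright plate 8 mm thick (along its x), 48 mm wide (along its y) rises along the foot's -x edge to 50 mm above the underside, its mid-plane 18 mm to -x of this point. The point lies over the middle of the foot, 25 mm above the underside (in the open air in front of the upright plate); z is up. Loose, about 0.11 kg. Belongs in the round dish.
- tray_long: The long grey tray, fixed to the bench: outside 70 mm (its x) by 182 mm (its y), walls 4 mm thick and 16 mm high measured from the bench, floor 4 mm thick (inside 62 by 174 mm). Origin at the centre of its underside, on the bench top; z up. Empty at the start.
- tray_square: The square grey tray, fixed to the bench: outside 128 by 128 mm, walls 4 mm thick and 16 mm high measured from the bench, floor 4 mm thick (inside 120 by 120 mm). Origin at the centre of its underside, on the bench top; x and y run along its sides, z up. Empty at the start.
- dish_round: The round grey dish, fixed to the bench: outside diameter 100 mm, wall 4 mm thick and 16 mm high measured from the bench, floor 4 mm thick (inside diameter 92 mm). Origin at the centre of its underside, on the bench top; z up. Empty at the start.
- mouse_center (a point): Bystander: a black computer mouse, 105 mm (x) by 60 mm (y), 34 mm high. Point at its centre, 17 mm up. Loose; leave it alone.
- drive_box_center (a point): Bystander: a flat cream-coloured drive box, 110 mm (x) by 90 mm (y), 36 mm high. Point at its centre, 18 mm up. Loose; leave it alone.
Mind the look-alikes: they are no part of the job. Leave any orange or yellow look-alike of the part that bears tube_b_center alone.

How it is judged:
By the outcome, as a careful person would: the job done as asked, in the order asked, and still so for the second after the job is handed in, with the robot touching nothing.
It also fails if it takes over 128 s, if anything falls off the work surface, if the arm or the gripper's body presses on something with over 40 N, if the wrist force passes 120 N, or if a joint passes its speed limit or range.

## Working session

There is one attempt and no reset: what is moved stays moved. The work goes in short steps, Python scripts to look and compute and a tool call to move; the robot and the scene stay as the last step left them, time stands still between calls to the robot, and variables do not carry over. Pictures are saved under pics/ and viewed, and the job is handed in when it is done.

Besides the shell and the picture viewer there is one more tool, called after "Call:" as name([rows], argument=value, ...), one row to a line, values as JSON. play_rows: Moves the arm, as the interface text tells. Its arguments: {"type":"object","properties":{"series":{"type":"array"},"newtons":{"type":"number"}},"required":["series"]}

```bash
mkdir -p pics; ls
cat > h.py <<'E'
import numpy as np, cv2
from rig import telemetry, viewer, ticket, boxes_of, regions_of, env
def save(n,c): cv2.imwrite('pics/'+n+'.png', cv2.cvtColor(c['image'],cv2.COLOR_RGB2BGR))
def cloud(c):
    z=c['range_z']; K=c['K']; v,u=np.mgrid[:z.shape[0],:z.shape[1]]
    P=np.stack([(u-K[0,2])/K[0,0]*z,(v-K[1,2])/K[1,1]*z,z],-1)
    W=(P-c['t'])@c['R']; W[z<=0]=np.nan
    return W
E
python3 - <<'E'
from h import *
print(env.tcp_to_grasp, telemetry.get_state())
for n in ['scene','side','wrist']:
    c=viewer.capture(n); save(n+'0',c); np.savez('/tmp/'+n,**c)
    for t in ['post_a_center','tube_a_center','bracket_center','tray_long','tray_square','dish_round','mouse_center','drive_box_center']:
        W=cloud(c)
        for r in regions_of(n,t):
            p=W[r['pixels']]; 
            e=np.array(r['extent'])*[512,384,512,384]
            p=p[~np.isnan(p[:,0])]
            if len(p): print(n,t,round(r['score'],2),e.round().astype(int),len(p),np.median(p,0).round(),p.min(0).round(),p.max(0).round())
E
```

```text
pics
18.700000000000003 {'time_s': 0.0, 'qpos': array([-6.97197613e-02,  3.09028364e-01,  1.63518365e+00, -6.81506061e-06,
        1.19974810e+00, -6.97192637e-02]), 'joint_velocities': array([-1.33344632e-03, -4.25131665e-04, -5.35034972e-04, -1.18652696e-03,
        2.52805226e-04, -8.74889405e-05]), 'tau': array([ 1.43707580e-04, -4.15252447e+01, -2.76667070e+01, -1.74997494e-04,
        1.01000658e-02, -1.14578896e-05]), 'tool_pos': array([6.24163270e+02, 1.67572142e-02, 2.30033949e+02]), 'tcp_rot': array([-0.00089122,  0.70710559,  0.70710699, -0.00077908]), 'force': array([-1.62806253, -0.78212553,  1.15919889]), 'moment': array([ 0.07302233,  0.0042256 , -0.02122519]), 'grip_width': 0.9982201102562106}
scene post_a_center 0.61 [245 183 253 202] 153 [470. -13.  23.] [451. -25.   2.] [481.   2.  73.]
scene post_a_center 0.24 [ 72 191 110 241] 1575 [ 466. -408.   35.] [ 362. -479.   -3.] [ 509. -358.   39.]
scene tube_a_center 0.77 [186 185 202 207] 266 [ 454. -145.   40.] [ 424. -163.   -2.] [ 462. -128.   54.]
scene bracket_center 0.78 [335 164 354 187] 292 [461. 265.  10.] [38
[... 1837 characters left out ...]
nter 0.59 [199   0 296  28] 1387 [597. 183.   5.] [562. 165.  -1.] [673. 193.  18.]
wrist tube_a_center 0.89 [113 238 154 279] 844 [ 447. -137.   45.] [ 395. -203.   -1.] [571.   5. 253.]
wrist bracket_center 0.51 [216 103 285 236] 6330 [617.  -9.   4.] [ 568. -114.   -1.] [665.  77.  19.]
wrist tray_long 0.55 [221 102 284 234] 6233 [617.  -9.   4.] [ 571. -116.   -1.] [664.  77.  19.]
wrist tray_square 0.96 [199   0 296  28] 1423 [597. 183.   5.] [563. 165.  -1.] [674. 193.  18.]
wrist dish_round 0.89 [224 269 284 321] 2510 [ 626. -234.    5.] [ 577. -280.    1.] [ 674. -181.   18.]
wrist drive_box_center 0.52 [121 368 132 384] 169 [ 394. -384.   36.] [ 365. -415.   -0.] [ 406. -375.   37.]
```

Run:
```python
import cv2
for n in ['scene','side','wrist']:
    i=cv2.imread(f'pics/{n}0.png')
    if n=='scene': i=cv2.resize(i[140:300,50:450],None,fx=2,fy=2,interpolation=2)
    elif n=='side': i=cv2.resize(i[90:370,170:370],None,fx=2,fy=2,interpolation=2)
    cv2.imwrite(f'pics/{n}0z.png',i)
```

```text
(no output)
```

View pics/scene0z.png

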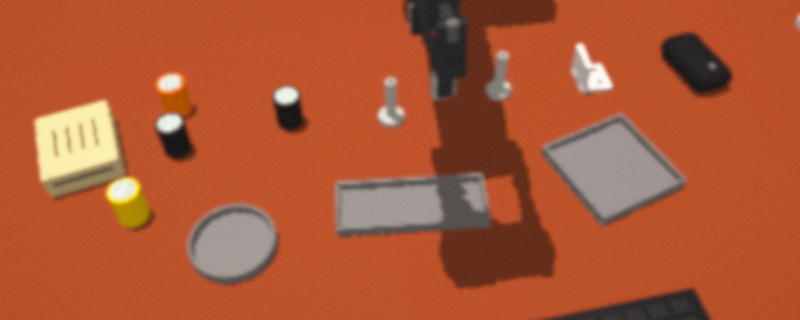

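View pics/side0z.png

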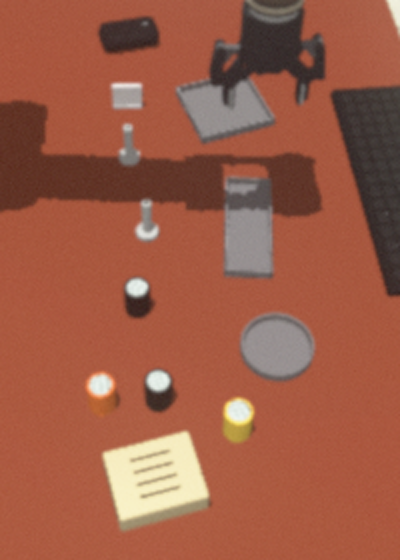

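View pics/wrist0z.png

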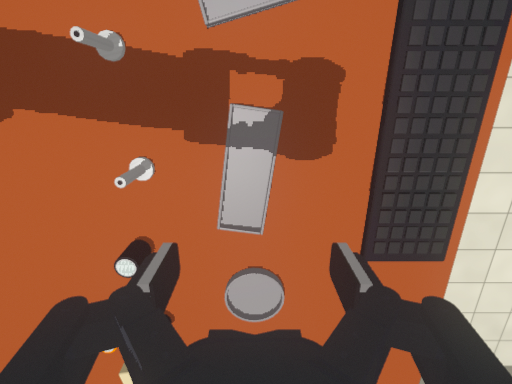

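Run:
```python
from h import *
from scipy import ndimage as N
for n in ['scene','side']:
    c=dict(np.load(f'/tmp/{n}.npz')); W=cloud(c); im=c['image']
    print(n,'table z',np.nanmedian(W[...,2][W[...,2]<15]), -c['R'].T@c['t'])
    m=(W[...,2]>12)&(W[...,2]<85)&(W[...,0]>300)&(W[...,0]<720)&(abs(W[...,1])<520)
    l,k=N.label(m)
    for j in range(1,k+1):
        q=l==j
        if q.sum()<25: continue
        p=W[q]; zt=np.percentile(p[:,2],95); t=p[p[:,2]>zt-6]
        vv,uu=np.where(q)
        print(uu.mean().round(),vv.mean().round(),q.sum(),'ztop',zt.round(1),'top mean',t.mean(0).round(1),'rng',p.min(0).round(),p.max(0).round(),im[q].mean(0).round())
```

```text
scene table z -0.3993138519114877 [1135.67943087 -134.61890573  728.50322702]
398.0 170.0 634 ztop 35.1 top mean [470.4 430.9  32.8] rng [415. 398.  12.] [520. 466.  38.] [49. 38. 36.]
341.0 173.0 134 ztop 50.5 top mean [455.5 262.4  48.7] rng [427. 257.  12.] [478. 268.  53.] [200. 188. 180.]
301.0 175.0 90 ztop 70.0 top mean [449.4 144.5  68.5] rng [442. 138.  13.] [458. 152.  72.] [149. 132. 121.]
137.0 197.0 506 ztop 52.2 top mean [ 427.2 -292.5   50.2] rng [ 367. -310.   12.] [ 480. -274.   54.] [152. 114.  83.]
246.0 188.0 102 ztop 70.5 top mean [467.1 -11.9  69.2] rng [460. -18.  12.] [474.  -3.  73.] [156. 135. 123.]
194.0 192.0 238 ztop 51.8 top mean [ 444.6 -144.9   50. ] rng [ 424. -163.   12.] [ 462. -128.   54.] [111. 102.  95.]
89.0 213.0 1453 ztop 37.8 top mean [ 450.7 -410.9   35.9] rng [ 387. -464.   12.] [ 509. -358.   39.] [223. 206. 148.]
349.0 211.0 187 ztop 17.5 top mean [576.7 238.   15. ] rng [538. 167.  12.] [635. 310.  20.] [139. 115. 108.]
381.0 233.0 94 ztop 17.7 top mean [662.6 285.8  15.3] rng [625. 227.  12.] [683. 321.  19.] [133. 114. 108.]
255.0 241.
[... 1651 characters left out ...]
37 ztop 20.0 top mean [ 666.6 -218.2   17. ] rng [ 654. -252.   13.] [ 674. -194.   21.] [146. 117. 110.]
310.0 275.0 69 ztop 19.0 top mean [ 622.3 -270.9   16.5] rng [ 584. -280.   12.] [ 665. -256.   21.] [137. 128. 127.]
249.0 283.0 230 ztop 54.2 top mean [ 458.2 -293.5   51.9] rng [ 440. -312.   12.] [ 474. -275.   58.] [138. 129. 122.]
220.0 285.0 232 ztop 54.0 top mean [ 384.9 -293.3   51.6] rng [ 367. -311.   12.] [ 402. -272.   58.] [208. 158. 127.]
289.0 299.0 246 ztop 54.3 top mean [ 554.  -344.6   51.6] rng [ 537. -363.   12.] [ 572. -324.   56.] [214. 197. 138.]
248.0 329.0 1776 ztop 40.3 top mean [ 444.2 -412.8   37.3] rng [ 384. -465.   12.] [ 506. -356.   43.] [231. 219. 176.]
```

```bash
cat >> h.py <<'E'
from scipy.spatial.transform import Rotation as R_
def Rt():
    s=telemetry.get_state(); q=s['tcp_rot']
    return s, R_.from_quat([q[1],q[2],q[3],q[0]])
def delta(p):
    s,r=Rt()
    d=r.inv().apply(np.array(p)-s['tool_pos'])/1000
    a=r.as_matrix()
    print('t',round(s['time_s'],2),'pos',s['tool_pos'].round(1),'jaw',a[:,1].round(3),'z',a[:,2].round(3),'F',s['force'].round(1),'w',round(s['grip_width'],3),'-> d_tool',d.round(4))
E
python3 - <<'E'
from h import *
for n in ['scene','side','wrist']:
    c=viewer.capture(n); W=cloud(c)
    for t,z in [('tray_long',0),('tray_square',0),('dish_round',0)]:
        r=regions_of(n,t)
        for r in r:
            p=W[r['pixels']]; p=p[(p[:,2]>2)&(p[:,2]<24)]
            if len(p)<100: continue
            a=cv2.minAreaRect(p[:,:2].astype(np.float32)); print(n,t,round(r['score'],2),[np.round(x,1) for x in a])
delta([465,-12,120])
E
```

```text
scene tray_long 0.89 [array([617.1, -17.2]), array([182.1,  72.8]), np.float64(82.4)]
scene tray_square 0.69 [array([614.8, 243.1]), array([130.3, 132. ]), np.float64(15.7)]
scene tray_square 0.2 [array([478.5, 414.4]), array([109. ,  45.9]), np.float64(34.8)]
scene dish_round 0.62 [array([ 626.6, -230.6]), array([99.2, 99.3]), np.float64(48.2)]
scene dish_round 0.59 [array([454.4, 282. ]), array([46.9, 49.9]), np.float64(86.6)]
side tray_square 0.85 [array([612.9, 249.5]), array([138.9, 144.1]), np.float64(14.2)]
side dish_round 0.57 [array([ 622.5, -226.7]), array([ 97.8, 107.3]), np.float64(19.4)]
wrist tray_long 0.96 [array([616.2, -17.8]), array([181.9,  70.9]), np.float64(82.5)]
wrist tray_square 0.98 [array([616.9, 179. ]), array([109.3,  27.5]), np.float64(0.5)]
wrist dish_round 0.57 [array([ 625.7, -230.7]), array([99.7, 98.6]), np.float64(72.9)]
t 1.95 pos [625.   -0.  231.3] jaw [ 1. -0. -0.] z [-0.  0. -1.] F [-0.3 -0.3 -0.7] w 1.0 -> d_tool [-0.012  -0.16    0.1113]
```

Call:
play_rows([
  [[0,0,0,-0.003,-0.04,0.02,0],[0,0,0,-0.006,-0.08,0.045,0],[0,0,0,-0.009,-0.12,0.07,0],[0,0,0,-0.012,-0.159,0.09,0],[0,0,0,-0.012,-0.159,0.111,0],[0,0,0,-0.012,-0.159,0.111,0],[0,0,0,-0.012,-0.159,0.111,0]],
], newtons=40)

```text
time_s: 2.82
tool_pos: [467.3, -12.1, 121.3]
tcp_rot: [0.001, 0.707, 0.707, 0.001]
force: [0.3, -0.5, -0.7]
grip_width: 0.998
```

Run:
```python
from h import *
c=viewer.capture('wrist'); save('w1',c); delta([466,-12,28])
W=cloud(c); m=(W[...,2]>60)&(W[...,2]<78)&(abs(W[...,0]-466)<25)&(abs(W[...,1]+12)<25)
p=W[m]; print(len(p),p.mean(0) if len(p) else '')
m=(W[...,2]>4)&(W[...,2]<12)&(abs(W[...,0]-466)<25)&(abs(W[...,1]+12)<25)
p=W[m]; print(len(p), p.min(0),p.max(0))
```

```text
t 2.88 pos [467.7 -12.2 121.5] jaw [1.    0.    0.003] z [ 0.003 -0.    -1.   ] F [-0.5  0.2  1.5] w 1.001 -> d_tool [ 0.0002 -0.0019  0.0935]
286 [464.49464046 -10.95189963  68.84209123]
561 [447.76489798 -25.75940476   4.06230949] [481.27191212   4.22156384  11.85311344]
```

View pics/w1.png

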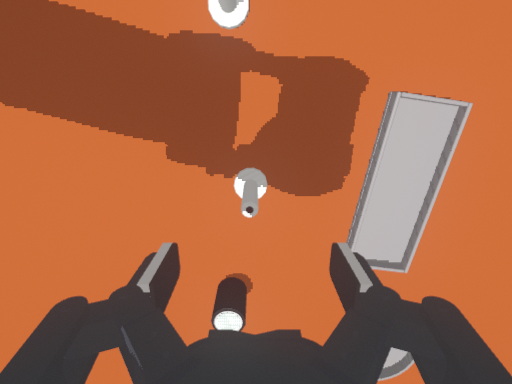

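Call:
play_rows([
  [[0,0,0,0.001,-0.003,0.03,0],[0,0,0,0.001,-0.003,0.06,0],[0,0,0,0.001,-0.003,0.085,0],[0,0,0,0.001,-0.003,0.0935,0],[0,0,0,0.001,-0.003,0.0935,0],[0,0,0,0.001,-0.003,0.0935,120],[0,0,0,0.001,-0.003,0.0935,180],[0,0,0,0.001,-0.003,0.0935,200],[0,0,0,0.001,-0.003,0.0935,220],[0,0,0,0.001,-0.003,0.0935,255],[0,0,0,0.001,-0.003,0.0935,255],[0,0,0,0.001,-0.003,0.0935,255],[0,0,0,0.001,-0.003,0.0935,255]],
])

```text
time_s: 4.5
tool_pos: [465.1, -11.2, 28.3]
tcp_rot: [0.001, 0.707, 0.707, 0.001]
force: [-1.7, 0.1, 5.1]
grip_width: 0.152
```

Run:
```python
from h import *
delta([610,-67,120])
delta([610,-67,32])
```

```text
t 4.5 pos [465.1 -11.2  28.3] jaw [1.    0.    0.003] z [ 0.003 -0.    -1.   ] F [-1.7  0.1  5.1] w 0.152 -> d_tool [-0.0558  0.1452 -0.0913]
t 4.5 pos [465.1 -11.2  28.3] jaw [1.    0.    0.003] z [ 0.003 -0.    -1.   ] F [-1.7  0.1  5.1] w 0.152 -> d_tool [-0.0558  0.1449 -0.0033]
```

Call:
play_rows([
  [[0,0,0,0,0,-0.02,255],[0,0,0,0,0,-0.045,255],[0,0,0,-0.005,0.015,-0.065,255],[0,0,0,-0.018,0.045,-0.07,255],[0,0,0,-0.03,0.08,-0.07,255],[0,0,0,-0.043,0.115,-0.07,255],[0,0,0,-0.053,0.138,-0.065,255],[0,0,0,-0.056,0.145,-0.055,255],[0,0,0,-0.056,0.145,-0.035,255],[0,0,0,-0.056,0.145,-0.02,255],[0,0,0,-0.056,0.145,-0.012,255],[0,0,0,-0.056,0.145,-0.009,255],[0,0,0,-0.056,0.145,-0.008,255],[0,0,0,-0.056,0.145,-0.008,255]],
])

```text
time_s: 6.25
tool_pos: [610.6, -67.3, 37.3]
tcp_rot: [0.002, 0.707, 0.707, 0.001]
force: [0.0, -0.1, -1.0]
grip_width: 0.155
```

Run:
```python
from h import *
c=viewer.capture('scene'); save('s2',c); delta([610,-67,32.3])
c=viewer.capture('wrist'); save('w2',c)
a=cv2.imread('pics/s2.png')[170:280,180:320]; b=cv2.imread('pics/w2.png')
a=cv2.resize(a,None,fx=3,fy=3); cv2.imwrite('pics/s2z.png',np.hstack([a[:330],cv2.resize(b,(440,330))]) )
```

```text
t 6.3 pos [610.6 -67.3  37.4] jaw [1.    0.    0.004] z [ 0.004 -0.001 -1.   ] F [ 0.1 -0.1 -1.3] w 0.15 -> d_tool [ 0.0003 -0.0007  0.0051]
```

View pics/s2z.png

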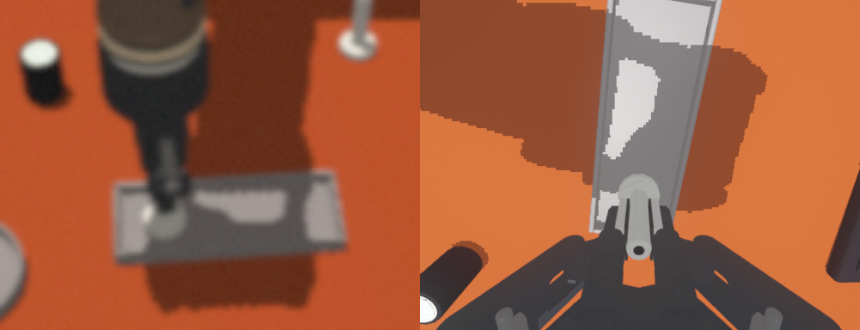

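Call:
play_rows([
  [[0,0,0,0,0,0.001,255],[0,0,0,0,0,0.002,255],[0,0,0,0,0,0.003,255],[0,0,0,0,0,0.004,255],[0,0,0,0,0,0.0045,255],[0,0,0,0,0,0.005,255],[0,0,0,0,0,0.005,255]],
])

```text
time_s: 7.22
tool_pos: [610.7, -67.3, 32.4]
tcp_rot: [0.002, 0.707, 0.707, 0.001]
force: [-0.0, 0.4, -2.2]
grip_width: 0.155
```

Call:
play_rows([
  [[0,0,0,0,0,0.0004,255],[0,0,0,0,0,0.0008,255],[0,0,0,0,0,0.0008,255]],
])

```text
time_s: 7.6
tool_pos: [610.8, -67.3, 32.3]
tcp_rot: [0.002, 0.707, 0.707, 0.001]
force: [-2.0, 1.2, 4.7]
grip_width: 0.151
```

Call:
play_rows([
  [[0,0,0,0,0,0,200],[0,0,0,0,0,0,170],[0,0,0,0,0,0,130],[0,0,0,0,0,0,80],[0,0,0,0,0,0,40],[0,0,0,0,0,0,0],[0,0,0,0,0,-0.02,0],[0,0,0,0,0,-0.05,0],[0,0,0,0,0,-0.09,0],[0,0,0,0,0,-0.09,0]],
])

```text
time_s: 8.85
tool_pos: [614.5, -68.0, 128.3]
tcp_rot: [0.006, 0.707, 0.707, 0.004]
force: [1.7, 0.1, -0.1]
grip_width: 0.998
```

Run:
```python
from h import *
delta([447.5,144.7,120])
c=viewer.capture('wrist'); save('w3',c)
W=cloud(c)
def pk(x,y,lo,hi,r=25):
    m=(W[...,2]>lo)&(W[...,2]<hi)&(abs(W[...,0]-x)<r)&(abs(W[...,1]-y)<r)
    p=W[m]; print(lo,hi,len(p), p.mean(0).round(1),p.min(0).round(1),p.max(0).round(1))
pk(610,-67,60,90); pk(610,-67,8,15,19)
```

```text
t 8.85 pos [614.5 -68.  128.3] jaw [1.    0.    0.015] z [ 0.015 -0.003 -1.   ] F [ 1.7  0.1 -0.1] w 0.998 -> d_tool [ 0.2127 -0.1671  0.0053]
60 90 301 [611.9 -66.8  72. ] [605.2 -75.6  60.1] [618.7 -61.6  75.9]
8 15 543 [611.8 -64.5  12.2] [595.3 -82.4   8. ] [628.1 -51.8  14.6]
```

View pics/w3.png

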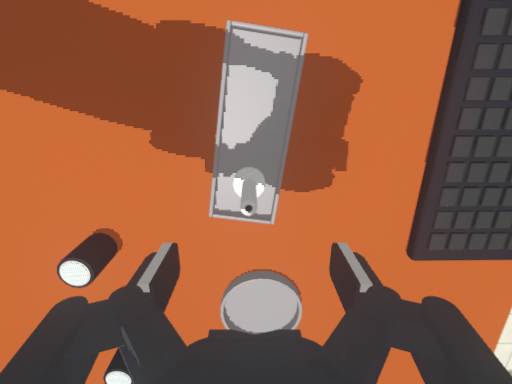

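```bash
cat >> h.py <<'E'
def go(p,jaw=0,n=None):
    # jaw: direction angle of tool y in world deg (0 => along +x)
    s,r=Rt(); a=np.radians(jaw); y=np.array([np.cos(a),np.sin(a),0]); z=np.array([0,0,-1.]); x=np.cross(y,z)
    g=R_.from_matrix(np.stack([x,y,z],1))
    print('turn',np.degrees((r.inv()*g).as_rotvec()).round(2)); delta(p)
E
python3 - <<'E'
from h import *
go([447.5,144.7,120])
E
```

```text
turn [0.59 0.1  0.01]
t 8.9 pos [612.7 -67.7 125.9] jaw [1.   0.   0.01] z [ 0.01  -0.002 -1.   ] F [-0.  -0.  -0.4] w 1.002 -> d_tool [ 0.2124 -0.1652  0.0038]
```

Call:
play_rows([
  [[0.1,0,0,0.03,-0.025,0,0],[0.2,0,0,0.075,-0.06,0,0],[0.3,0,0,0.12,-0.095,0.002,0],[0.3,0,0,0.165,-0.13,0.003,0],[0.3,0,0,0.2,-0.157,0.004,0],[0.3,0,0,0.213,-0.166,0.004,0],[0.3,0,0,0.213,-0.166,0.004,0],[0.3,0,0,0.213,-0.166,0.004,0],[0.3,0,0,0.213,-0.166,0.004,0]],
])

```text
time_s: 10.02
tool_pos: [447.8, 144.4, 120.0]
tcp_rot: [0.003, 0.708, 0.707, 0.001]
force: [-0.4, 0.1, 1.1]
grip_width: 1.003
```

```bash
cat >> h.py <<'E'
def pk(W,x,y,lo,hi,r=25):
    m=(W[...,2]>lo)&(W[...,2]<hi)&(abs(W[...,0]-x)<r)&(abs(W[...,1]-y)<r)
    p=W[m]; print('pk',lo,hi,len(p), *( [p.mean(0).round(1),p.min(0).round(1),p.max(0).round(1)] if len(p) else []))
E
python3 - <<'E'
from h import *
c=viewer.capture('wrist'); save('w4',c); W=cloud(c)
pk(W,448,145,60,76);pk(W,448,145,4,12)
go([447.5,144.7,28.3])
E
```

```text
pk 60 76 279 [447.  145.9  68.9] [440.5 138.4  60.1] [453.6 151.6  71.9]
pk 4 12 571 [446.9 148.4   8.2] [430.7 131.1   4.2] [463.2 161.3  11.8]
turn [ 0.31  0.11 -0.08]
t 10.07 pos [447.6 144.5 119.9] jaw [ 1.    -0.001  0.005] z [ 0.005 -0.002 -1.   ] F [-0.5 -0.8  0.3] w 1.0 -> d_tool [ 0.0004 -0.0006  0.0916]
```

View pics/w4.png

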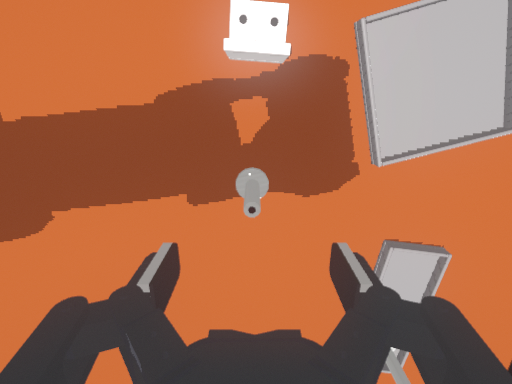

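Call:
play_rows([
  [[0.3,0,0,0.0015,-0.0005,0.03,0],[0.3,0,0,0.0015,-0.0005,0.06,0],[0.3,0,0,0.0015,-0.0005,0.085,0],[0.3,0,0,0.0015,-0.0005,0.0915,0],[0.3,0,0,0.0015,-0.0005,0.0915,0],[0.3,0,0,0.0015,-0.0005,0.0915,120],[0.3,0,0,0.0015,-0.0005,0.0915,180],[0.3,0,0,0.0015,-0.0005,0.0915,200],[0.3,0,0,0.0015,-0.0005,0.0915,220],[0.3,0,0,0.0015,-0.0005,0.0915,255],[0.3,0,0,0.0015,-0.0005,0.0915,255],[0.3,0,0,0.0015,-0.0005,0.0915,255],[0.3,0,0,0.0015,-0.0005,0.0915,255]],
])

```text
time_s: 11.7
tool_pos: [447.6, 145.8, 28.5]
tcp_rot: [0.001, 0.708, 0.707, -0.001]
force: [-0.3, 0.2, 2.5]
grip_width: 0.149
```

Run:
```python
from h import *
go([623,33,32.5])
```

```text
turn [ 0.01  0.1  -0.09]
t 11.7 pos [447.6 145.8  28.5] jaw [ 1.    -0.001  0.   ] z [ 0.    -0.002 -1.   ] F [-0.3  0.2  2.5] w 0.149 -> d_tool [-0.1126  0.1756 -0.0038]
```

Call:
play_rows([
  [[0,0,0,0,0,-0.02,255],[0,0,0,0,0,-0.045,255],[0,0,0,-0.01,0.015,-0.065,255],[0,0,0,-0.03,0.045,-0.07,255],[0,0,0,-0.055,0.085,-0.07,255],[0,0,0,-0.08,0.125,-0.07,255],[0,0,0,-0.102,0.16,-0.067,255],[0,0,0,-0.1126,0.1756,-0.06,255],[0,0,0,-0.1126,0.1756,-0.035,255],[0,0,0,-0.1126,0.1756,-0.02,255],[0,0,0,-0.1126,0.1756,-0.012,255],[0,0,0,-0.1126,0.1756,-0.009,255],[0,0,0,-0.1126,0.1756,-0.008,255],[0,0,0,-0.1126,0.1756,-0.007,255],[0,0,0,-0.1126,0.1756,-0.006,255],[0,0,0,-0.1126,0.1756,-0.006,255],[0,0,0,-0.1126,0.1756,-0.006,255]],
])

```text
time_s: 13.82
tool_pos: [623.1, 33.0, 34.9]
tcp_rot: [0.001, 0.708, 0.707, -0.001]
force: [0.7, -1.0, -0.8]
grip_width: 0.151
```

Run:
```python
from h import *
c=viewer.capture('wrist'); save('w5',c); go([623,33,32.5])
```

```text
turn [ 0.01  0.1  -0.09]
t 13.88 pos [623.1  33.   34.8] jaw [ 1.    -0.002  0.   ] z [ 0.    -0.002 -1.   ] F [-0.3  0.1 -1.3] w 0.153 -> d_tool [ 0.0001 -0.0001  0.0023]
```

View pics/w5.png

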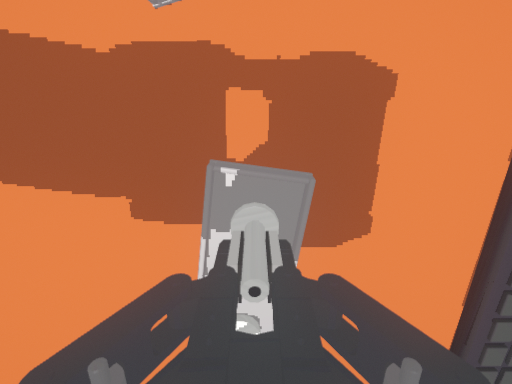

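Post B is held upright (foot at about (255,215)), inside the tray walls. I'll lower it.

Call:
play_rows([
  [[0,0,0,0,0,0.0005,255],[0,0,0,0,0,0.001,255],[0,0,0,0,0,0.0015,255],[0,0,0,0,0,0.002,255],[0,0,0,0,0,0.0024,255],[0,0,0,0,0,0.0024,255],[0,0,0,0,0,0.0024,255]],
])

```text
time_s: 14.75
tool_pos: [623.1, 32.9, 32.5]
tcp_rot: [0.001, 0.708, 0.707, -0.001]
force: [-0.5, -0.8, -0.1]
grip_width: 0.152
```

Call:
play_rows([
  [[0,0,0,0,0,0.0004,255],[0,0,0,0,0,0.0004,255],[0,0,0,0,0,0.0004,255]],
])

```text
time_s: 15.12
tool_pos: [623.1, 33.0, 32.5]
tcp_rot: [0.001, 0.708, 0.707, -0.001]
force: [-1.8, -0.5, 3.3]
grip_width: 0.153
```

Call:
play_rows([
  [[0,0,0,0,0,0,200],[0,0,0,0,0,0,170],[0,0,0,0,0,0,130],[0,0,0,0,0,0,80],[0,0,0,0,0,0,40],[0,0,0,0,0,0,0],[0,0,0,0,0,-0.02,0],[0,0,0,0,0,-0.05,0],[0,0,0,0,0,-0.085,0],[0,0,0,0,0,-0.09,0],[0,0,0,0,0,-0.09,0],[0,0,0,0,0,-0.09,0]],
])

```text
time_s: 16.62
tool_pos: [621.8, 33.1, 121.2]
tcp_rot: [-0.0, 0.708, 0.707, -0.002]
force: [0.1, 0.8, 1.0]
grip_width: 0.999
```

Run:
```python
from h import *
c=viewer.capture('wrist'); save('w6',c); W=cloud(c)
pk(W,623,33,60,85);pk(W,623,33,9,15,19)
go([443,-145,110])
```

```text
pk 60 85 321 [624.   33.3  71.9] [617.4  24.6  60. ] [630.5  38.7  76.1]
pk 9 15 568 [624.   35.5  12.1] [607.9  17.8   9.1] [640.2  48.8  14.4]
turn [-0.17  0.1  -0.09]
t 16.68 pos [621.7  33.1 120.9] jaw [ 1.    -0.002 -0.003] z [-0.003 -0.002 -1.   ] F [0.7 0.4 0.8] w 1.002 -> d_tool [-0.1784 -0.1784  0.0117]
```

View pics/w6.png

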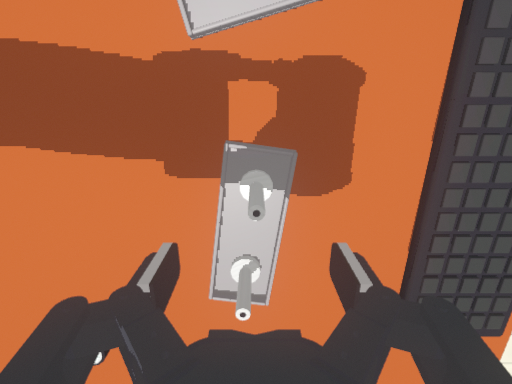

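Call:
play_rows([
  [[0,0,0,-0.02,-0.02,0,0],[0,0,0,-0.055,-0.055,0,0],[0,0,0,-0.095,-0.095,0,0],[0,0,0,-0.135,-0.135,0.005,0],[0,0,0,-0.165,-0.165,0.01,0],[0,0,0,-0.1784,-0.1784,0.0117,0],[0,0,0,-0.1784,-0.1784,0.0117,0],[0,0,0,-0.1784,-0.1784,0.0117,0],[0,0,0,-0.1784,-0.1784,0.0117,0]],
])

```text
time_s: 17.8
tool_pos: [444.2, -144.4, 110.3]
tcp_rot: [-0.0, 0.707, 0.707, -0.001]
force: [0.6, 1.0, 0.1]
grip_width: 0.997
```

Run:
```python
from h import *
c=viewer.capture('wrist'); save('w7',c); W=cloud(c)
pk(W,443,-145,44,56)
pk(W,443,-145,8,56,23)
go([443,-145,17])
```

```text
pk 44 56 1395 [ 441.5 -145.3   50.5] [ 423.9 -164.9   44.2] [ 459.  -128.8   52.9]
pk 8 56 1804 [ 441.7 -142.3   45.2] [ 423.9 -164.9    8. ] [ 459.  -128.6   52.9]
turn [-0.13  0.11  0.  ]
t 17.85 pos [ 444.1 -144.4  110.2] jaw [ 1.     0.    -0.002] z [-0.002 -0.002 -1.   ] F [ 0.3 -0.1  0.4] w 1.0 -> d_tool [-0.0004 -0.0009  0.0932]
```

View pics/w7.png

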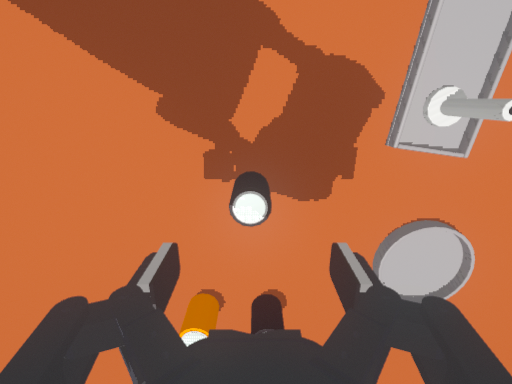

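Call:
play_rows([
  [[0,0,0,-0.0017,-0.0025,0.03,0],[0,0,0,-0.0017,-0.0025,0.06,0],[0,0,0,-0.0017,-0.0025,0.085,0],[0,0,0,-0.0017,-0.0025,0.0932,0],[0,0,0,-0.0017,-0.0025,0.0932,0],[0,0,0,-0.0017,-0.0025,0.0932,80],[0,0,0,-0.0017,-0.0025,0.0932,120],[0,0,0,-0.0017,-0.0025,0.0932,140],[0,0,0,-0.0017,-0.0025,0.0932,160],[0,0,0,-0.0017,-0.0025,0.0932,255],[0,0,0,-0.0017,-0.0025,0.0932,255],[0,0,0,-0.0017,-0.0025,0.0932,255],[0,0,0,-0.0017,-0.0025,0.0932,255]],
])

```text
time_s: 19.48
tool_pos: [441.8, -146.5, 17.8]
tcp_rot: [0.0, 0.707, 0.707, -0.001]
force: [-1.0, 0.3, 5.3]
grip_width: 0.413
```

Run:
```python
from h import *
go([623,215,21])
```

```text
turn [-0.09  0.13 -0.  ]
t 19.48 pos [ 441.8 -146.5   17.8] jaw [ 1.    -0.    -0.002] z [-0.002 -0.002 -1.   ] F [-1.   0.3  5.3] w 0.413 -> d_tool [ 0.3615  0.1812 -0.0043]
```

Call:
play_rows([
  [[0,0,0,0,0,-0.02,255],[0,0,0,0,0,-0.05,255],[0,0,0,0.015,0.007,-0.08,255],[0,0,0,0.05,0.025,-0.09,255],[0,0,0,0.095,0.048,-0.09,255],[0,0,0,0.14,0.07,-0.09,255],[0,0,0,0.185,0.093,-0.09,255],[0,0,0,0.23,0.115,-0.09,255],[0,0,0,0.275,0.138,-0.09,255],[0,0,0,0.32,0.16,-0.09,255],[0,0,0,0.35,0.176,-0.085,255],[0,0,0,0.3615,0.1812,-0.07,255],[0,0,0,0.3615,0.1812,-0.045,255],[0,0,0,0.3615,0.1812,-0.025,255],[0,0,0,0.3615,0.1812,-0.015,255],[0,0,0,0.3615,0.1812,-0.01,255],[0,0,0,0.3615,0.1812,-0.008,255],[0,0,0,0.3615,0.1812,-0.007,255],[0,0,0,0.3615,0.1812,-0.007,255],[0,0,0,0.3615,0.1812,-0.007,255]],
])

```text
time_s: 21.98
tool_pos: [623.4, 215.1, 24.2]
tcp_rot: [0.0, 0.707, 0.707, -0.001]
force: [-0.8, 0.7, -0.8]
grip_width: 0.41
```

Run:
```python
from h import *
c=viewer.capture('wrist'); save('w8',c); go([623,215,21.8])
```

```text
turn [-0.05  0.12  0.01]
t 22.02 pos [623.3 215.1  24.1] jaw [ 1.     0.    -0.001] z [-0.001 -0.002 -1.   ] F [-0.6  0.2 -1.5] w 0.414 -> d_tool [-0.0001 -0.0003  0.0023]
```

View pics/w8.png

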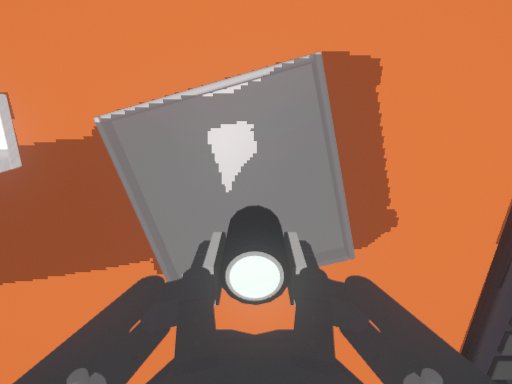

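Call:
play_rows([
  [[0,0,0,0,0,0.0005,255],[0,0,0,0,0,0.001,255],[0,0,0,0,0,0.0015,255],[0,0,0,0,0,0.002,255],[0,0,0,0,0,0.0023,255],[0,0,0,0,0,0.0023,255],[0,0,0,0,0,0.0023,255]],
])

```text
time_s: 22.9
tool_pos: [623.3, 215.1, 21.9]
tcp_rot: [0.0, 0.707, 0.707, -0.001]
force: [0.1, -0.5, -0.4]
grip_width: 0.412
```

Call:
play_rows([
  [[0,0,0,0,0,0.0004,255],[0,0,0,0,0,0.0004,255],[0,0,0,0,0,0.0004,255]],
])

```text
time_s: 23.28
tool_pos: [623.3, 215.1, 21.9]
tcp_rot: [0.0, 0.707, 0.707, -0.001]
force: [-1.4, 0.1, 3.2]
grip_width: 0.409
```

Contact again, so release and rise.

Call:
play_rows([
  [[0,0,0,0,0,0,140],[0,0,0,0,0,0,110],[0,0,0,0,0,0,80],[0,0,0,0,0,0,50],[0,0,0,0,0,0,20],[0,0,0,0,0,-0.02,20],[0,0,0,0,0,-0.05,50],[0,0,0,0,0,-0.085,60],[0,0,0,0,0,-0.09,60],[0,0,0,0,0,-0.09,60],[0,0,0,0,0,-0.09,60]],
])

```text
time_s: 24.65
tool_pos: [622.1, 214.9, 110.3]
tcp_rot: [-0.0, 0.707, 0.707, -0.002]
force: [1.0, 1.1, 0.1]
grip_width: 0.767
```

Run:
```python
from h import *
c=viewer.capture('wrist'); save('w9',c); W=cloud(c)
pk(W,623,215,48,60)
go([460,-293,120],jaw=0)
```

```text
pk 48 60 1456 [624.3 216.3  54.5] [606.9 197.2  48. ] [642.1 232.7  57. ]
turn [-0.23  0.17  0.  ]
t 24.7 pos [622.  214.9 110.1] jaw [ 1.     0.    -0.004] z [-0.004 -0.003 -1.   ] F [0.2 0.1 1.2] w 0.766 -> d_tool [-0.5079 -0.1621 -0.0078]
```

View pics/w9.png

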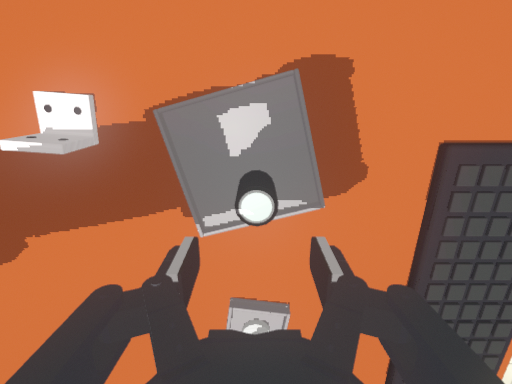

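Call:
play_rows([
  [[0,0,0,-0.02,-0.006,-0.008,90],[0,0,0,-0.06,-0.019,-0.008,90],[0,0,0,-0.11,-0.035,-0.008,90],[0,0,0,-0.16,-0.051,-0.008,90],[0,0,0,-0.21,-0.067,-0.008,90],[0,0,0,-0.26,-0.083,-0.008,90],[0,0,0,-0.31,-0.099,-0.008,90],[0,0,0,-0.36,-0.115,-0.008,90],[0,0,0,-0.41,-0.131,-0.008,90],[0,0,0,-0.46,-0.147,-0.008,90],[0,0,0,-0.495,-0.158,-0.008,90],[0,0,0,-0.508,-0.162,-0.008,90],[0,0,0,-0.508,-0.162,-0.008,90],[0,0,0,-0.508,-0.162,-0.008,90],[0,0,0,-0.508,-0.162,-0.008,90]],
])

```text
time_s: 26.58
tool_pos: [460.4, -291.8, 120.1]
tcp_rot: [-0.001, 0.706, 0.708, -0.002]
force: [0.3, 0.3, 0.1]
grip_width: 0.644
```

Run:
```python
from h import *
c=viewer.capture('wrist'); save('w10',c); W=cloud(c)
pk(W,460,-293,44,56)
go([460,-293,17.8])
```

```text
pk 44 56 1286 [ 458.8 -293.2   50.5] [ 441.4 -312.2   44. ] [ 476.3 -276.8   53. ]
turn [-0.24  0.15  0.11]
t 26.62 pos [ 460.4 -291.9  120.2] jaw [ 1.     0.002 -0.004] z [-0.004 -0.003 -1.   ] F [-1.1 -0.3 -0.9] w 0.65 -> d_tool [-0.0008 -0.      0.1024]
```

View pics/w10.png

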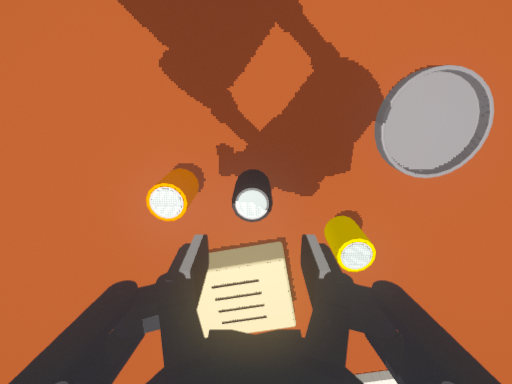

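Call:
play_rows([
  [[0,0,0,-0.0025,-0.0012,0.03,90],[0,0,0,-0.0025,-0.0012,0.06,90],[0,0,0,-0.0025,-0.0015,0.08,90],[0,0,0,-0.0025,-0.0015,0.095,90],[0,0,0,-0.0025,-0.0015,0.102,90],[0,0,0,-0.0025,-0.0015,0.102,90],[0,0,0,-0.0025,-0.0015,0.102,120],[0,0,0,-0.0025,-0.0015,0.102,140],[0,0,0,-0.0025,-0.0015,0.102,160],[0,0,0,-0.0025,-0.0015,0.102,255],[0,0,0,-0.0025,-0.0015,0.102,255],[0,0,0,-0.0025,-0.0015,0.102,255],[0,0,0,-0.0025,-0.0015,0.102,255]],
])

```text
time_s: 28.25
tool_pos: [459.1, -295.2, 19.1]
tcp_rot: [0.0, 0.706, 0.708, -0.002]
force: [-1.2, 0.3, 6.1]
grip_width: 0.414
```

Run:
```python
from h import *
go([605,273,22])
```

```text
turn [-0.18  0.2   0.1 ]
t 28.25 pos [ 459.1 -295.2   19.1] jaw [ 1.     0.002 -0.003] z [-0.003 -0.003 -1.   ] F [-1.2  0.3  6.1] w 0.414 -> d_tool [ 0.5679  0.1469 -0.0053]
```

Call:
play_rows([
  [[0,0,0,0,0,-0.02,255],[0,0,0,0,0,-0.05,255],[0,0,0,0.015,0.004,-0.08,255],[0,0,0,0.05,0.013,-0.09,255],[0,0,0,0.1,0.026,-0.09,255],[0,0,0,0.15,0.039,-0.09,255],[0,0,0,0.2,0.052,-0.09,255],[0,0,0,0.25,0.065,-0.09,255],[0,0,0,0.3,0.078,-0.09,255],[0,0,0,0.35,0.091,-0.09,255],[0,0,0,0.4,0.104,-0.09,255],[0,0,0,0.45,0.117,-0.09,255],[0,0,0,0.5,0.13,-0.09,255],[0,0,0,0.54,0.14,-0.09,255],[0,0,0,0.56,0.145,-0.09,255],[0,0,0,0.568,0.147,-0.085,255],[0,0,0,0.568,0.147,-0.06,255],[0,0,0,0.568,0.147,-0.04,255],[0,0,0,0.568,0.147,-0.03,255],[0,0,0,0.568,0.147,-0.03,255]],
])

```text
time_s: 30.75
tool_pos: [604.2, 272.2, 45.3]
tcp_rot: [-0.0, 0.707, 0.707, -0.004]
force: [-1.1, 0.1, -0.3]
grip_width: 0.409
```

Run:
```python
from h import *
c=viewer.capture('wrist'); save('w11',c); go([605,273,23.1])
```

```text
turn [-0.22  0.21  0.07]
t 30.8 pos [605.1 272.7  46.4] jaw [ 1.     0.001 -0.004] z [-0.004 -0.004 -1.   ] F [-0.6 -0.  -0.7] w 0.411 -> d_tool [0.0004 0.     0.0233]
```

View pics/w11.png

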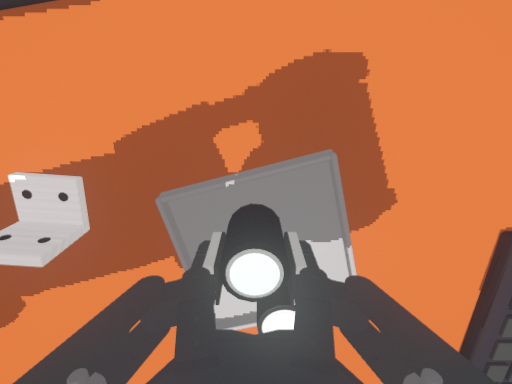

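Call:
play_rows([
  [[-0.2,0.2,0,0,0,0.007,255],[-0.2,0.2,0,0,0,0.013,255],[-0.2,0.2,0,0,0,0.018,255],[-0.2,0.2,0,0,0,0.02,255],[-0.2,0.2,0,0,0,0.021,255],[-0.2,0.2,0,0,0,0.022,255],[-0.2,0.2,0,0,0,0.0225,255],[-0.2,0.2,0,0,0,0.0225,255],[-0.2,0.2,0,0,0,0.0225,255]],
])

```text
time_s: 31.92
tool_pos: [605.0, 272.6, 24.0]
tcp_rot: [0.0, 0.707, 0.708, -0.0]
force: [0.1, -0.5, -0.6]
grip_width: 0.41
```

Call:
play_rows([
  [[0,0,0,0,0,0.0005,255],[0,0,0,0,0,0.0008,255],[0,0,0,0,0,0.0008,255],[0,0,0,0,0,0.0008,255]],
])

```text
time_s: 32.42
tool_pos: [605.1, 272.6, 23.2]
tcp_rot: [0.0, 0.707, 0.708, -0.0]
force: [0.1, -0.2, -0.9]
grip_width: 0.412
```

Call:
play_rows([
  [[0,0,0,0,0,0.0005,255],[0,0,0,0,0,0.0005,255],[0,0,0,0,0,0.0005,255]],
])

```text
time_s: 32.8
tool_pos: [605.1, 272.6, 23.1]
tcp_rot: [-0.0, 0.707, 0.708, -0.0]
force: [-1.3, 0.5, 3.7]
grip_width: 0.41
```

Call:
play_rows([
  [[0,0,0,0,0,0,140],[0,0,0,0,0,0,110],[0,0,0,0,0,0,80],[0,0,0,0,0,0,50],[0,0,0,0,0,0,20],[0,0,0,0,0,-0.02,20],[0,0,0,0,0,-0.05,20],[0,0,0,0,0,-0.085,20],[0,0,0,0,0,-0.09,20],[0,0,0,0,0,-0.09,20],[0,0,0,0,0,-0.09,20]],
])

```text
time_s: 34.17
tool_pos: [603.9, 272.2, 111.6]
tcp_rot: [-0.001, 0.707, 0.708, -0.001]
force: [0.0, 0.4, -0.4]
grip_width: 0.922
```

Run:
```python
from h import *
c=viewer.capture('wrist'); save('w12',c); W=cloud(c)
pk(W,605,273,48,60); pk(W,623,215,48,60)
# bracket plate from scene
c=viewer.capture('scene'); W2=cloud(c); save('s12',c)
for w in (W,W2):
    m=(w[...,2]>42)&(w[...,2]<56)&(abs(w[...,0]-452)<40)&(abs(w[...,1]-275)<45); p=w[m]
    print(len(p), [np.round(x,1) for x in cv2.minAreaRect(p[:,:2].astype(np.float32))] if len(p)>5 else '')
    m=(w[...,2]>5)&(w[...,2]<56)&(abs(w[...,0]-452)<40)&(abs(w[...,1]-275)<45); p=w[m]
    print(len(p), [np.round(x,1) for x in cv2.minAreaRect(p[:,:2].astype(np.float32))] if len(p)>5 else '')
print(telemetry.get_state()['qpos'].round(2))
go([453,262,120],jaw=90)
go([453,262,120],jaw=-90)
```

```text
pk 48 60 1446 [606.  274.6  54.5] [588.6 254.9  48. ] [623.8 291.3  56.9]
pk 48 60 1189 [624.2 217.3  54.2] [607.1 197.1  48. ] [642.  233.   56.8]
740 [array([451.6, 262.5]), array([ 9., 49.]), np.float64(86.6)]
3507 [array([452.7, 280.1]), array([44.6, 49.2]), np.float64(85.9)]
52 [array([451.6, 263.1]), array([ 9.6, 49.4]), np.float64(87.2)]
259 [array([453.3, 281.4]), array([46.2, 51.9]), np.float64(87.1)]
[ 0.36  0.51  1.62 -0.    1.02  0.36]
turn [ -0.19  -0.09 -89.93]
t 34.27 pos [603.9 272.2 111.4] jaw [ 1.     0.001 -0.003] z [-0.003 -0.001 -1.   ] F [-0.5  0.2 -0.4] w 0.921 -> d_tool [-0.01   -0.1509 -0.0082]
turn [-9.000e-02  1.900e-01  9.007e+01]
t 34.27 pos [603.9 272.2 111.4] jaw [ 1.     0.001 -0.003] z [-0.003 -0.001 -1.   ] F [-0.5  0.2 -0.4] w 0.921 -> d_tool [-0.01   -0.1509 -0.0082]
```

View pics/w12.png

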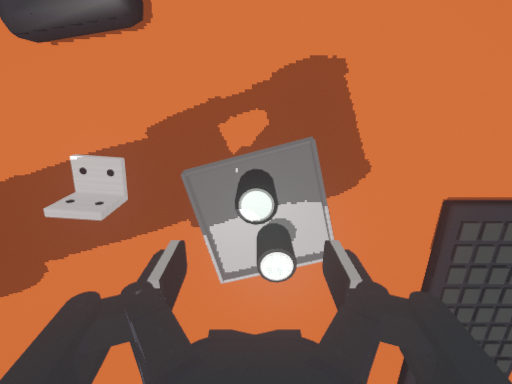

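Call:
play_rows([
  [[0,0,-8,-0.001,-0.015,-0.008,20],[0,0,-17,-0.002,-0.03,-0.008,20],[0,0,-26,-0.003,-0.05,-0.008,20],[0,0,-35,-0.004,-0.07,-0.008,20],[0,0,-44,-0.005,-0.09,-0.008,20],[0,0,-53,-0.006,-0.11,-0.008,20],[0,0,-62,-0.008,-0.13,-0.008,20],[0,0,-71,-0.009,-0.145,-0.008,20],[0,0,-80,-0.01,-0.152,-0.008,20],[0,0,-86.4,-0.01,-0.152,-0.008,20],[0,0,-86.4,-0.01,-0.152,-0.008,20],[0,0,-86.4,-0.01,-0.152,-0.008,20],[0,0,-86.4,-0.01,-0.152,-0.008,20]],
])

```text
time_s: 35.9
tool_pos: [451.9, 262.0, 119.6]
tcp_rot: [-0.002, 0.031, 1.0, -0.001]
force: [-0.6, 0.1, -0.0]
grip_width: 0.922
```

Run:
```python
from h import *
c=viewer.capture('wrist'); save('w13',c); w=cloud(c)
for lo in (42,5):
    m=(w[...,2]>lo)&(w[...,2]<56)&(abs(w[...,0]-452)<40)&(abs(w[...,1]-275)<45); p=w[m]
    print(len(p), [np.round(x,1) for x in cv2.minAreaRect(p[:,:2].astype(np.float32))] if len(p)>5 else '')
print(telemetry.get_state()['qpos'].round(2))
go([452,262.6,16],jaw=86.5)
```

```text
515 [array([450.3, 262.5]), array([ 7.8, 48.1]), np.float64(86.3)]
2179 [array([451.4, 280.5]), array([43.9, 48.1]), np.float64(86.4)]
[ 0.44  0.25  1.96  0.    0.93 -1.07]
turn [-0.09 -0.19 -0.08]
t 35.95 pos [451.9 262.  119.6] jaw [ 0.062  0.998 -0.002] z [-0.003 -0.001 -1.   ] F [ 0.5 -0.2 -0.5] w 0.92 -> d_tool [-0.0004  0.0008  0.1036]
```

View pics/w13.png

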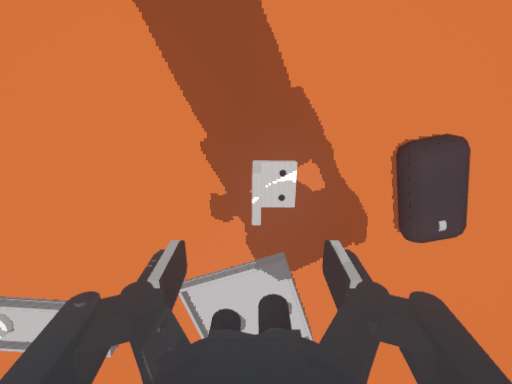

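Call:
play_rows([
  [[0,-0.1,0,0.001,0.0007,0.03,20],[0,-0.1,0,0.001,0.0007,0.06,20],[0,-0.1,0,0.001,0.0007,0.085,20],[0,-0.1,0,0.001,0.0007,0.098,20],[0,-0.1,0,0.001,0.0007,0.1035,20],[0,-0.1,0,0.001,0.0007,0.1035,20],[0,-0.1,0,0.001,0.0007,0.1035,120],[0,-0.1,0,0.001,0.0007,0.1035,180],[0,-0.1,0,0.001,0.0007,0.1035,200],[0,-0.1,0,0.001,0.0007,0.1035,215],[0,-0.1,0,0.001,0.0007,0.1035,230],[0,-0.1,0,0.001,0.0007,0.1035,255],[0,-0.1,0,0.001,0.0007,0.1035,255],[0,-0.1,0,0.001,0.0007,0.1035,255],[0,-0.1,0,0.001,0.0007,0.1035,255]],
])

```text
time_s: 37.83
tool_pos: [450.9, 262.8, 16.4]
tcp_rot: [-0.001, 0.031, 1.0, -0.001]
force: [-0.2, 0.2, 1.8]
grip_width: 0.089
```

Run:
```python
from h import *
c=viewer.capture('wrist'); save('w14',c)
go([624.9,-248.7,130],jaw=86.5)
```

```text
turn [-0.07 -0.06 -0.08]
t 37.88 pos [450.9 262.8  16.4] jaw [ 0.062  0.998 -0.001] z [-0.001 -0.001 -1.   ] F [-0.4  0.4  2.6] w 0.086 -> d_tool [-0.2055 -0.4998 -0.1133]
```

View pics/w14.png

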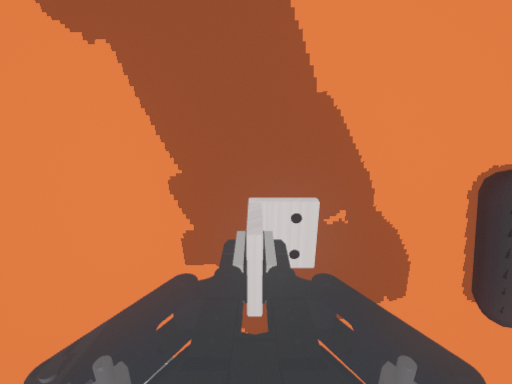

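Call:
play_rows([
  [[0,0,0,0,0,-0.02,255],[0,0,0,0,0,-0.05,255],[0,0,0,-0.004,-0.01,-0.085,255],[0,0,0,-0.016,-0.04,-0.1,255],[0,0,0,-0.033,-0.08,-0.1,255],[0,0,0,-0.051,-0.125,-0.1,255],[0,0,0,-0.07,-0.17,-0.1,255],[0,0,0,-0.088,-0.215,-0.1,255],[0,0,0,-0.107,-0.26,-0.1,255],[0,0,0,-0.125,-0.305,-0.1,255],[0,0,0,-0.144,-0.35,-0.1,255],[0,0,0,-0.162,-0.395,-0.1,255],[0,0,0,-0.181,-0.44,-0.1,255],[0,0,0,-0.197,-0.48,-0.095,255],[0,0,0,-0.204,-0.497,-0.085,255],[0,0,0,-0.2055,-0.5,-0.065,255],[0,0,0,-0.2055,-0.5,-0.045,255],[0,0,0,-0.2055,-0.5,-0.03,255],[0,0,0,-0.2055,-0.5,-0.03,255],[0,0,0,-0.2055,-0.5,-0.03,255]],
])

```text
time_s: 40.38
tool_pos: [625.3, -248.6, 47.1]
tcp_rot: [-0.0, 0.031, 1.0, -0.001]
force: [-0.5, 0.1, -0.8]
grip_width: 0.089
```

Run:
```python
from h import *
c=viewer.capture('wrist'); save('w15',c); w=cloud(c)
go([624.9,-248.7,20.4],jaw=86.5)
m=(w[...,2]>25)&(w[...,2]<42)&(abs(w[...,0]-627)<50)&(abs(w[...,1]+225)<50); p=w[m]
print(len(p), [np.round(x,1) for x in cv2.minAreaRect(p[:,:2].astype(np.float32))] if len(p)>5 else '')
```

```text
turn [-0.1   0.03 -0.04]
t 40.42 pos [ 625.7 -248.9   47.7] jaw [ 0.062  0.998 -0.002] z [ 0.    -0.002 -1.   ] F [ 0.   0.5 -1.7] w 0.091 -> d_tool [0.0008 0.0002 0.0273]
3083 [array([ 626. , -231.7]), array([43.9, 48.8]), np.float64(86.8)]
```

View pics/w15.png

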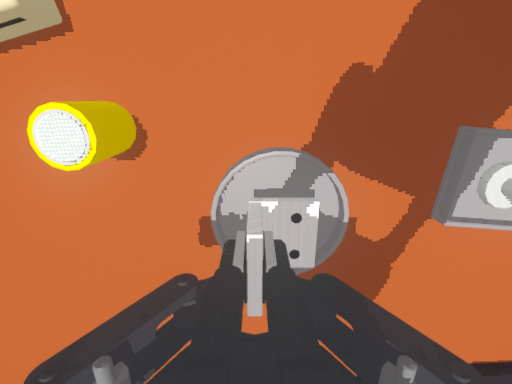

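Call:
play_rows([
  [[0,0,0,0,0.001,0.008,255],[0,0,0,0,0.001,0.015,255],[0,0,0,0,0.001,0.02,255],[0,0,0,0,0.001,0.023,255],[0,0,0,0,0.001,0.0245,255],[0,0,0,0,0.001,0.0255,255],[0,0,0,0,0.001,0.0265,255],[0,0,0,0,0.001,0.0265,255],[0,0,0,0,0.001,0.0265,255]],
])

```text
time_s: 41.55
tool_pos: [625.8, -248.0, 21.3]
tcp_rot: [0.0, 0.031, 1.0, -0.001]
force: [0.2, 0.4, -1.8]
grip_width: 0.09
```

Call:
play_rows([
  [[0,0,0,0,0,0.0005,255],[0,0,0,0,0,0.0008,255],[0,0,0,0,0,0.0008,255],[0,0,0,0,0,0.0008,255]],
])

```text
time_s: 42.05
tool_pos: [625.8, -248.0, 20.5]
tcp_rot: [0.0, 0.031, 1.0, -0.001]
force: [0.5, 0.5, -1.3]
grip_width: 0.085
```

Call:
play_rows([
  [[0,0,0,0,0,0.0005,255],[0,0,0,0,0,0.0005,255],[0,0,0,0,0,0.0005,255]],
])

```text
time_s: 42.42
tool_pos: [625.9, -248.1, 20.4]
tcp_rot: [0.0, 0.031, 1.0, -0.001]
force: [-0.9, -0.5, 2.5]
grip_width: 0.088
```

Call:
play_rows([
  [[0,0,0,0,0,0,215],[0,0,0,0,0,0,190],[0,0,0,0,0,0,160],[0,0,0,0,0,0,120],[0,0,0,0,0,0,90],[0,0,0,0,0,0,90],[0,0,0,0,0,-0.015,90],[0,0,0,0,0,-0.04,90],[0,0,0,0,0,-0.08,90],[0,0,0,0,0,-0.12,90],[0,0,0,0,0,-0.14,90],[0,0,0,0,0,-0.14,90],[0,0,0,0,0,-0.14,90]],
])

```text
time_s: 44.05
tool_pos: [624.6, -247.2, 158.7]
tcp_rot: [-0.001, 0.031, 1.0, -0.0]
force: [-0.4, -0.6, -1.2]
grip_width: 0.642
```

Run:
```python
from h import *
c=viewer.capture('wrist'); save('w16',c); w=cloud(c)
for lo,hi in ((46,58),(8,16)):
    m=(w[...,2]>lo)&(w[...,2]<hi)&(np.hypot(w[...,0]-626,w[...,1]+231)<41); p=w[m]
    print(len(p), p[:,2].mean(),p[:,2].std(),[np.round(x,1) for x in cv2.minAreaRect(p[:,:2].astype(np.float32))] if len(p)>5 else '')
c=viewer.capture('scene'); save('s16',c); i=cv2.imread('pics/s16.png')
cv2.imwrite('pics/s16z.png',cv2.resize(i[140:300,50:450],None,fx=2,fy=2,interpolation=2))
go([0,0,0],86.5)
```

```text
380 54.00131450698672 1.096911680198307 [array([ 625.4, -249.5]), array([ 7.1, 48.1]), np.float64(86.6)]
1289 12.128410995194592 0.7670659926074798 [array([ 626.3, -230.5]), array([42.9, 48.1]), np.float64(87.8)]
turn [-0.01 -0.19 -0.05]
t 44.15 pos [ 624.3 -247.1  157.9] jaw [ 0.062  0.998 -0.   ] z [-0.003 -0.    -1.   ] F [0.4 0.3 0.2] w 0.646 -> d_tool [0.6378 0.208  0.1599]
```

View pics/w16.png

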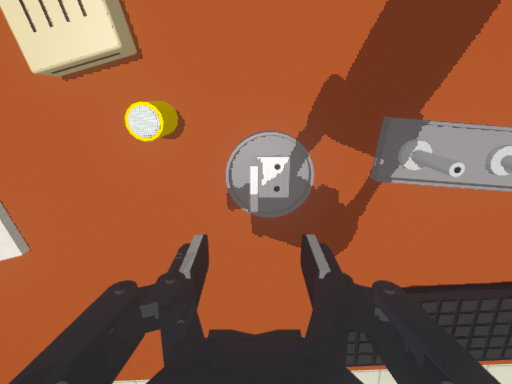

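View pics/s16z.png

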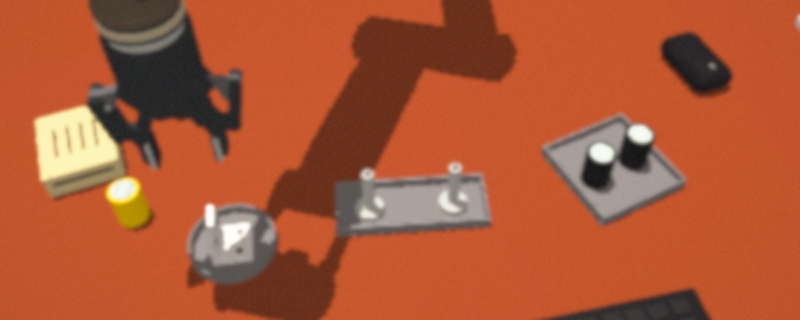

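Run:
```python
from h import *
c=viewer.capture('side'); W=cloud(c); o=dict(np.load('/tmp/side.npz')); V=cloud(o)
for x,y,r,lo,hi,n in [(464,431,60,20,50,'mouse'),(444,-412,65,20,50,'box'),(385,-293,25,40,60,'orange'),(554,-344,25,40,60,'yellow')]:
    print(n); pk(V,x,y,lo,hi,r); pk(W,x,y,lo,hi,r)
print(ticket.sign_off())
```

```text
mouse
pk 20 50 360 [463.4 424.8  32.1] [409.6 394.6  20.1] [516.7 468.9  44. ]
pk 20 50 161 [438.9 417.1  30.8] [409.6 394.8  20.2] [479.1 452.6  40.4]
box
pk 20 50 1716 [ 444.3 -415.6   36.1] [ 383.8 -465.5   20.2] [ 506.  -356.3   42.7]
pk 20 50 1715 [ 444.4 -415.5   36. ] [ 383.7 -465.4   20. ] [ 506.  -357.7   44.3]
orange
pk 40 60 161 [ 384.8 -294.2   50.4] [ 368.2 -310.3   40.7] [ 402.1 -272.5   58. ]
pk 40 60 161 [ 384.6 -294.    50.2] [ 368.2 -311.    40.6] [ 402.1 -272.1   56.8]
yellow
pk 40 60 174 [ 554.  -346.1   50.2] [ 536.6 -363.1   40.3] [ 571.7 -324.4   56.3]
pk 40 60 177 [ 554.1 -346.3   50.1] [ 536.6 -362.9   40.1] [ 571.8 -323.8   56.6]
the job is handed in; nothing more can be done
None
```

The five parts are put away, in the order you listed them, and the job is handed in at about 44 s of the 128 s allowed. Both posts are in the long tray, both black tubes in the square tray, and the bracket is in the round dish. I lowered each part in steps of a millimetre or less until the wrist force showed light contact (2.5–5 N), then let go and backed off.

- **Placement:** the last wrist and scene pictures show all five standing upright on the tray floors, clear of the walls. Depth readings put their tops and feet at the expected heights. The bracket's foot measured flat and within about 1 mm of the dish centre.
- **Things to leave alone:** the drive box and the orange and yellow look-alikes measure the same as at the start, to well under 1 mm. In the last side view, fewer than half as many mouse points showed as at the start, so its mean position reads differently. I think the arm was blocking the view. In the scene picture it is in its original place, and the arm never went near it.
- **Camera disagreement:** the side camera read about 4 mm off the scene camera in x, so I relied on close wrist views for each grasp.

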